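Slide the specimen carrier into its notch and close the keeper

TASK

Push the aluminium specimen carrier along its rails with a fingertip until you feel it drop into the locating notches and it sits flush on the rails. Then push the swivelling keeper arm round by its black peg, as far as it goes, so that it lies across the carrier's front edge. Do not lift or tip the carrier, do not touch the steel test block that rides on it, and leave the other things on the bench where they are.

Things in the scene. Friction and masses are not known exactly. Their poses are not given: they have to be found in the camera images.
- track: Fixed track: dark bed 320 x 150 x 10 mm, two steel rails along its x axis (x -160 to 140, each 24 mm wide, centred at y = -43 and 43, tops 30 mm above the bench). Origin on the bench, midway between the rails; x is the way to push, z up. Each rail has two lanes, each with one notch 19 mm long, 8 mm deep (inner lanes at x = 5, outer at x = 95). Only the keeper and its post stand higher than the rails.
- carrier: Loose aluminium board 120 (x) x 116 (y) x 20 mm, 0.3-0.65 kg, kept straight by a keel between the rails. Origin: centre of the plate's underside, axes as the track's. Slides on 6 mm feet (front pair in outer lanes, rear in inner): underside 36 mm above the bench, 30 mm (flush on the rails) once dropped in; the notches then stop it, play 2.5 mm each way. Push its open rear (-x) face; 2-7 N slides it.
- notch (a point): Fixed point on the track: where the carrier's origin lies when it has dropped home (track x = 50, y = 0, 30 mm above the bench).
- keeper (a joint): Keeper: aluminium arm 68 x 16 x 6 mm on a vertical pivot. Rad: 0 = points along track +x (open), grows counter-clockwise from above; pi/2 = along track +y, across the carrier's front margin; stops at -0.5 and 1.6. Stays where left; about 1.5 N at the peg turns it. Underside 52.5 mm above the bench: clears a carrier that is home (top 50 mm), strikes one that is not (top 56 mm).
- keeper_pivot (a point): Fixed point on the keeper's pivot axis (track x = 95, y = -78), at the underside of the arm, 52.5 mm above the bench.
- keeper_peg (a point): Centre of the top of the keeper's upright black peg: 12 mm diameter, standing 22 mm above the arm (from 58.5 to 80.5 mm above the bench), 50 mm from the pivot.
- test_block: Loose round steel hardness test block, 50 mm diameter, 16 mm high, standing on the middle of the carrier between three pins 8 mm thick and 7 mm high (1.5 mm play); its top is 36 mm above the carrier's underside. Origin: centre of its underside.
- mount: Bystander: black moulded specimen mount, 32 mm diameter, 22 mm high, standing on the bench; origin: centre of its underside.
- objective: Bystander: brass microscope objective, 30 mm diameter, 48 mm high, standing on the bench; origin: centre of its underside.
- dropper: Bystander: small amber jar with white cap, 40 mm diameter, 60 mm high; origin: centre of its underside.
There are look-alikes about, which are no part of the job. There is more than one size of the test_block; the one meant has the size given above. There is more than one size of the carrier; the one meant has the size given above.

How it is judged:
By the outcome, as a careful person would: the job done as asked, in the order asked, and still so for the second after the job is handed in, with the robot touching nothing.
It also fails if it takes over 54 s, if anything falls off the work surface, if the arm or the gripper's body presses on something with over 40 N, if the wrist force passes 120 N, or if a joint passes its speed limit or range.

ROBOT

A 6-joint arm with a two-finger parallel gripper is mounted at the origin on the work surface. World frame = base frame: x ahead of the robot, y to its left, z up, the work surface at z = 0. Lengths are in m, angles in rad, forces in N, time in s.
With the tool pointing down it reaches from about 0.3 to 0.875 m from the base axis. Payload 6.4 kg.
Tool frame: the origin (TCP) lies midway between the tips of the shut fingers; the grasp point (between the pads) lies 19 mm behind it; z points along the fingers, y is the line along which they close (so a half turn about z gives the same grasp; the last joint's range is limited). The gripper opens to 85 mm and grips with 20 to 120 N. Pads are 22 mm wide; open, the fingers measure 114 mm over their backs; the gripper's body (76 mm by 85 mm) begins 54 mm behind the grasp point. The pads swing forward as they close: fully open they stand 13 mm farther back than shut.
Start: joints at [-0.206, 0.181, 1.607, -0, 1.354, -0.206], TCP at [0.575, 0, 0.231] pointing down, gripper open.
Joint ranges: [-2.99, 2.99], [-0.89, 2.07], [0.3, 2.58], [-1.14, 4.28], [0, 2.63], [-3.12, 3.12]. Speed limits (rad/s): [2.57, 2.57, 3.01, 3.14, 3.14, 3.14].

INTERFACE

Orientations are given as a unit quaternion [w, x, y, z].
In Python, from bench import status, camera, ctrl gives the robot as it stands. The module is installed in compiled form; this text tells all that it offers.
- The arm moves only by the shell command python3 -m handwheel 'ROWS'. ROWS is JSON, a list that holds one entry, the list of rows, each a list of 7 numbers: the opening, from -1 (shut) to 1 (fully open), then the shift along the tool's x, y, z in cm, then the turn, a rotation vector about the tool's x, y, z in degrees. A call has 1 to 10 rows; each row is the pose to reach, as a shift and turn from the pose commanded when the call began, along the tool's axes at that moment; what a row does not reach only later rows make up. A row lasts 1/8 s, in which the tool goes at most 62.5 mm and 10.7 degrees, less where a joint would pass 70% of its speed; a pose out of reach is approached as far as the arm can. A call with a gripper value outside its range is refused whole. The fingers move at their own pace and stop on an object; the grip force is fixed at half the most. Time passes only in rows, so rows that repeat a pose let the fingers close. It gives the time, the measured TCP pose, the force, the opening and the grip force at its end, in the units of the state.
- status.get_obs(): the state, without advancing time (a new reading comes with each control period).
- camera(name): name is "scene" or "side" or "wrist"; returns a dict with "frame" (384x512x3 uint8, blue, green, red), "depth" (384x512 float32, m along the optical axis (not along the pixel's ray), 0 where there is no reading), "fx", "fy", "cx", "cy" (pixels), "extrinsics" (4x4, takes a point from camera to world coordinates); the wrist camera has in their place "hand_eye" (4x4, takes a point from camera to tool coordinates, whose origin is the TCP and whose axes are the flange's). Camera axes: x right, y down, z forward; pixel columns grow to the right and rows downward; lengths in m; the calibration is good to about 2 mm. A picture is of the moment at which its call begins: read the wrist's pose just before it.
- ctrl.hand_in(): hands the job in; it is judged then, once.
The state is a dict: "time_s": time; "q": joint angles; "dq": joint speeds; "joint_efforts": joint torques, N m; "eef_pos": TCP position; "eef_rot": TCP orientation; "wrist_force": force on the tool from outside, world axes, zero at the start; "torque": the same for the moment, N m; "opening": opening from 0.0 (shut) to 1.0 (fully open); "grasp_force": force on a finger pad.
Only numpy, scipy, OpenCV 4.12 (cv2) and the standard library are available. Lean on these libraries where they do the work, as an engineer would, in place of code of your own. Each camera call takes 0.05 s, during which the arm holds its last target. There are 200 camera calls.

## Working session

There is one attempt and no reset: what is moved stays moved. The work goes in short steps, Python scripts to look and compute and a shell command to move; the robot and the scene stay as the last step left them, time stands still between calls to the robot, and variables do not carry over. Pictures are saved under pics/ and viewed, at most 10 in all, crops included, and the job is handed in when it is done.

```bash
mkdir -p pics
cat > h.py <<'E'
import numpy as np,cv2
from bench import status,camera,ctrl
from scipy.spatial.transform import Rotation as R
def save(n,c): cv2.imwrite(f'pics/{n}.png',c['frame']); np.savez(f'pics/{n}.npz',**{k:v for k,v in c.items()})
def pt(c,u,v,z=None):
    T=c['extrinsics']; d=np.array([(u-c['cx'])/c['fx'],(v-c['cy'])/c['fy'],1])
    if z is None:
        k=float(np.median(c['depth'][int(v)-1:int(v)+2,int(u)-1:int(u)+2]))
    else: k=(z-T[2,3])/(T[:3,:3]@d)[2]
    return T[:3,:3]@(d*k)+T[:3,3]
E
python3 - <<'E'
from h import *
for n in('scene','side'):
    c=camera(n); save(n,c); print(n,c['extrinsics'].round(3).tolist(),c['fx'])
o=status.get_obs();print(o['eef_pos'],o['eef_rot'],o['time_s'],o['wrist_force'])
a=[cv2.imread(f'pics/{n}.png') for n in('scene','side')]
E
```

```text
scene [[0.877, 0.29, -0.383, 0.977], [0.48, -0.546, 0.686, -0.796], [-0.01, -0.786, -0.618, 0.766], [0.0, 0.0, 0.0, 1.0]] 482.1597786678091
side [[-0.809, -0.313, 0.497, 0.079], [-0.588, 0.437, -0.681, 0.632], [-0.004, -0.843, -0.537, 0.622], [0.0, 0.0, 0.0, 1.0]] 416.4416634030764
[5.74506020e-01 1.32565909e-04 2.30465795e-01] [-6.61015174e-04  7.07103225e-01  7.07109903e-01 -4.21133101e-04] 0.1 [0.11671543 0.17453534 0.38193615]
```

View pics/scene.png

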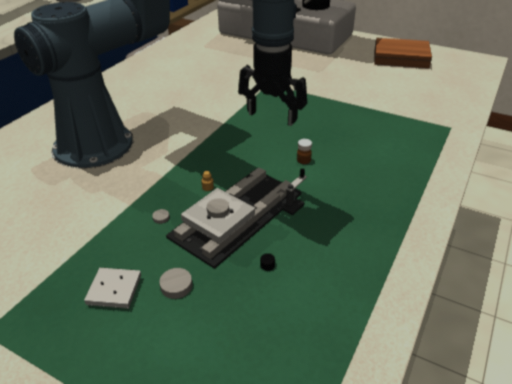

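View pics/side.png

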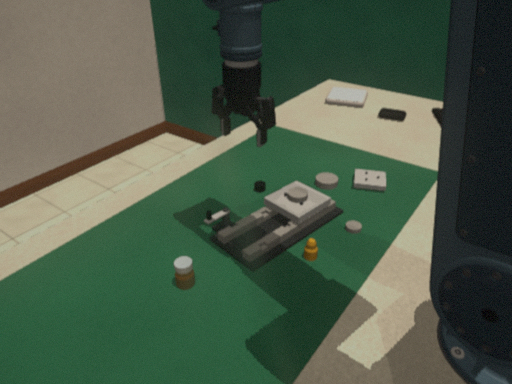

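The carrier on the rails with the block on it is at scene (218,212). The look-alikes are a loose board at (113,288) and loose discs at (176,283) and (161,215). The bystanders are the objective at (208,181), the dropper at (305,152) and the mount at (268,262). The keeper and its peg are near (300,177). I'll confirm this in an enlarged crop.

Run:
```python
from h import *
a=cv2.imread('pics/scene.png')[140:275,150:330]; cv2.imwrite('pics/c1.png',cv2.resize(a,None,fx=4.4,fy=4.4,interpolation=cv2.INTER_CUBIC))
a=cv2.imread('pics/side.png')[165:275,195:355]; cv2.imwrite('pics/c2.png',cv2.resize(a,None,fx=5,fy=5,interpolation=cv2.INTER_CUBIC))
```

```text
(no output)
```

View pics/c1.png

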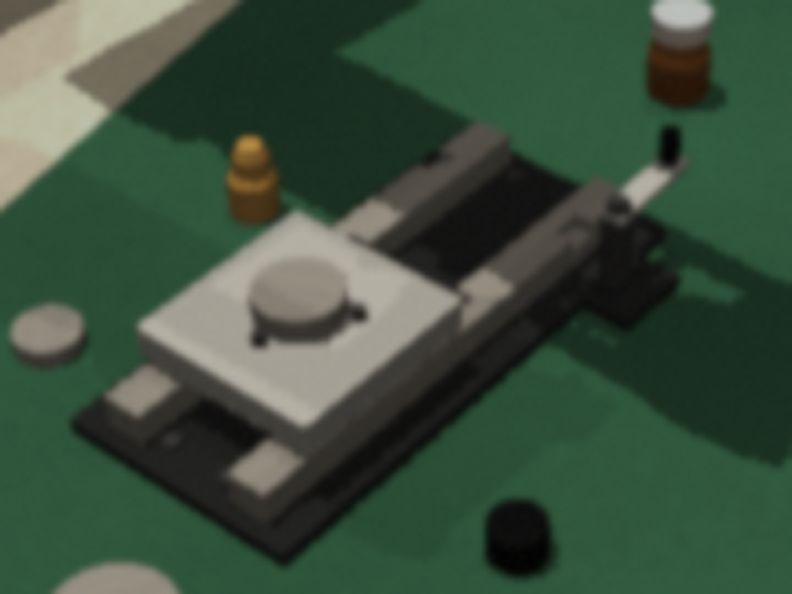

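View pics/c2.png

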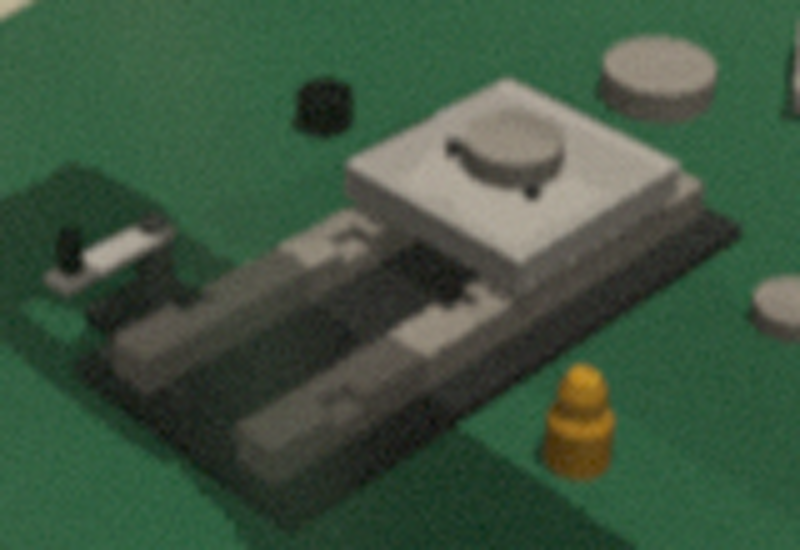

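Both crops agree: the 120 x 116 board with its pinned block sits raised on the rails. Its top corners in crop 1 are (140,325) rear-left, (305,430) rear-right, (462,298) front-right and (298,212) front-left. The keeper is open, with the peg top at (670,130).

Run:
```python
from h import *
C={n:dict(np.load(f'pics/{n}.npz')) for n in('scene','side')}
s=lambda u,v,z:pt(C['scene'],150+u/4.4,140+v/4.4,z)[:2]
d=lambda u,v,z:pt(C['side'],195+u/5,165+v/5,z)[:2]
A=[s(140,325,.056),s(305,430,.056),s(462,298,.056),s(298,212,.056)]
B=[d(683,163,.056),d(510,80,.056),d(347,165,.056),d(520,268,.056)]
for a in(A,B):
    a=np.array(a); x=(a[2]+a[3]-a[0]-a[1])/2; y=(a[0]+a[3]-a[1]-a[2])/2
    print(a.mean(0).round(4),np.linalg.norm(x),np.linalg.norm(y),np.degrees([np.arctan2(x[1],x[0]),np.arctan2(-y[0],y[1])]))
print('bed',s(72,425,.01),s(285,562,.01),d(742,233,.01),d(280,522,.01))
print('peg',s(670,130,.0805),d(68,235,.0805),'pivot',s(617,205,.0585),d(150,222,.0585))
for n,p in dict(obj=(252,215),mount=(518,565),drop=(678,95)).items(): print(n,s(*p,0))
print('block',s(298,280,.072),d(513,135,.072))
# depth cloud fit: carrier top points
for n in C:
    c=C[n];v,u=np.mgrid[0:384,0:512];k=c['depth'];P=np.stack([(u-c['cx'])/c['fx']*k,(v-c['cy'])/c['fy']*k,k],-1)@c['extrinsics'][:3,:3].T+c['extrinsics'][:3,3]
    ctr=A and np.mean(A,0)
    m=(np.hypot(P[...,0]-ctr[0],P[...,1]-ctr[1])<.1)&(abs(P[...,2]-.056)<.006)&(k>0)
    q=P[m][:,:2].astype(np.float32); print(n,len(q),cv2.minAreaRect(q))
```

```text
[ 0.5111 -0.1279] 0.11891710400778667 0.11475374386494752 [79.91195968 78.6766893 ]
[ 0.5064 -0.1244] 0.12203022283087063 0.11521446033360531 [79.96005659 79.22984476]
bed [ 0.42360625 -0.21299609] [ 0.56898378 -0.24006147] [ 0.41449717 -0.19965856] [0.4784318  0.10864542]
peg [0.62407381 0.07117438] [0.62211325 0.07478211] pivot [0.61560672 0.02373664] [0.61972072 0.02142617]
obj [ 0.40329589 -0.0159946 ]
mount [ 0.66301939 -0.18159712]
drop [0.57195232 0.2087553 ]
block [ 0.50656425 -0.12252371] [ 0.50948457 -0.1261552 ]
scene 1639 ((0.5084782838821411, -0.1283879280090332), (0.12333569675683975, 0.11900147795677185), 79.21479034423828)
side 1126 ((0.5099353194236755, -0.12526598572731018), (0.12308856844902039, 0.1191108301281929), 79.63288879394531)
```

```bash
python3 -m handwheel '[[[-1,-6,-2,0,0,0,5],[-1,-12,-5,0,0,0,10.4],[-1,-17,-7,0,0,0,10.4],[-1,-21.5,-8.2,0,0,0,10.4],[-1,-21.5,-8.2,6,0,0,10.4],[-1,-21.5,-8.2,11,0,0,10.4],[-1,-21.5,-8.2,14,0,0,10.4],[-1,-21.5,-8.2,14,0,0,10.4],[-1,-21.5,-8.2,14,0,0,10.4]]]'
python3 - <<'E'
from h import *
o=status.get_obs();print(o['eef_pos'],o['wrist_force'],o['time_s'])
T=np.eye(4);T[:3,:3]=R.from_quat(np.roll(o['eef_rot'],-1)).as_matrix();T[:3,3]=o['eef_pos']
c=camera('wrist');c['extrinsics']=T@c['hand_eye'];save('w1',c)
cv2.imwrite('pics/w1.png',c['frame'])
E
```

```text
time_s: 1.23
eef_pos: [0.4937, -0.2154, 0.0925]
eef_rot: [0.001, 0.768, 0.64, 0.0]
wrist_force: [0.6, 0.0, -0.3]
opening: -0.003
grasp_force: 0.0
[ 0.49374793 -0.21544666  0.09247426] [ 0.63557801  0.00875682 -0.27931944] 1.225
```

View pics/w1.png

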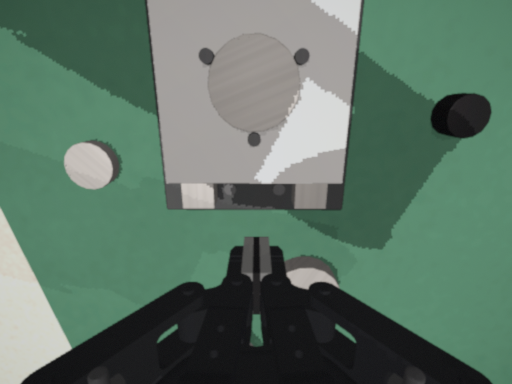

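The wrist view shows the fingers (u≈257) centred on the carrier's rear edge (u 165–343, v=183). The large loose disc at (310,275) is near the fingers, so I'll check clearances.

Run:
```python
from h import *
c=dict(np.load('pics/w1.npz'))
L=pt(c,165,183,.056);Rr=pt(c,343,183,.056);tcp=np.array([.4937,-.2154,.0925])
q=[.768,.64,0,.001];M=R.from_quat(q).as_matrix()
for n,p in dict(L=L,R=Rr,bedL=pt(c,167,209,.01),bedR=pt(c,343,209,.01),disc=pt(c,310,262),disc2=pt(c,330,275), carrd=pt(c,254,170),blk=pt(c,254,85,.072)).items(): print(n,p.round(4),((p-tcp)@M*1000).round(1))
S=dict(np.load('pics/scene.npz'));print('disc scene',pt(S,176,278),((pt(S,176,278)-tcp)@M*1000).round(1))
```

```text
L [ 0.4406 -0.1757  0.056 ] [ 29.6 -59.4  36.4]
R [ 0.555  -0.1966  0.056 ] [29.6 56.9 36.5]
bedL [ 0.4184 -0.209   0.01  ] [ -7.2 -75.4  82.4]
bedR [ 0.5651 -0.2359  0.01  ] [-7.2 73.8 82.6]
disc [ 0.5313 -0.2817  0.0108] [-58.3  48.8  81.8]
disc2 [ 0.5463 -0.2929  0.0187] [-66.6  65.6  74. ]
carrd [ 0.4994 -0.1777  0.0554] [38.2 -1.3 37. ]
blk [ 0.5087 -0.1278  0.072 ] [88.9 -1.1 20.4]
disc scene [ 0.52116032 -0.30858146  0.02152193] [-86.6  43.7  71.2]
```

```bash
python3 -m handwheel '[[[-1,0,-0.1,3,0,0,0],[-1,0,-0.1,5.5,0,0,0],[-1,0,-0.1,5.5,0,0,0],[-1,1,-0.1,5.5,0,0,0],[-1,1.6,-0.1,5.5,0,0,0],[-1,2.1,-0.1,5.5,0,0,0],[-1,2.6,-0.1,5.5,0,0,0],[-1,3.1,-0.1,5.5,0,0,0],[-1,3.6,-0.1,5.5,0,0,0],[-1,4.1,-0.1,5.5,0,0,0]]]'
```

```text
time_s: 2.52
eef_pos: [0.5007, -0.1762, 0.0378]
eef_rot: [0.002, 0.768, 0.64, -0.0]
wrist_force: [-1.9, -6.3, 2.5]
opening: -0.001
grasp_force: 3.3
```

```bash
python3 -m handwheel '[[[-1,0.6,0,0,0,0,0],[-1,1.2,0,0,0,0,0],[-1,1.8,0,0,0,0,0],[-1,2.4,0,0,0,0,0],[-1,3,0,0,0,0,0],[-1,3.6,0,0,0,0,0],[-1,4.2,0,0,0,0,0],[-1,4.8,0,0,0,0,0],[-1,5.4,0,0,0,0,0],[-1,6,0,0,0,0,0]]]'; python3 -m handwheel '[[[-1,0.2,0,0,0,0,0],[-1,0.4,0,0,0,0,0],[-1,0.6,0,0,0,0,0],[-1,0.8,0,0,0,0,0],[-1,1,0,0,0,0,0],[-1,1.2,0,0,0,0,0],[-1,1.4,0,0,0,0,0],[-1,1.6,0,0,0,0,0],[-1,1.8,0,0,0,0,0],[-1,2,0,0,0,0,0]]]'
```

```text
time_s: 3.78
eef_pos: [0.5116, -0.117, 0.0378]
eef_rot: [0.002, 0.768, 0.64, -0.0]
wrist_force: [-1.0, -7.1, 3.4]
opening: 0.002
grasp_force: 3.5
time_s: 5.03
eef_pos: [0.5151, -0.0975, 0.0378]
eef_rot: [0.002, 0.768, 0.64, -0.0]
wrist_force: [-0.6, -7.3, 2.8]
opening: 0.0
grasp_force: 3.6
```

```bash
python3 -m handwheel '[[[-1,0.1,0,0,0,0,0],[-1,0.2,0,0,0,0,0],[-1,0.3,0,0,0,0,0],[-1,0.4,0,0,0,0,0],[-1,0.5,0,0,0,0,0],[-1,0.6,0,0,0,0,0],[-1,0.7,0,0,0,0,0]]]'; python3 -m handwheel '[[[-1,0.1,0,0,0,0,0],[-1,0.2,0,0,0,0,0],[-1,0.3,0,0,0,0,0]]]'
```

```text
time_s: 5.9
eef_pos: [0.5164, -0.0906, 0.0378]
eef_rot: [0.002, 0.768, 0.64, -0.0]
wrist_force: [-1.3, -7.5, 3.0]
opening: 0.002
grasp_force: 3.6
time_s: 6.28
eef_pos: [0.5169, -0.0876, 0.0378]
eef_rot: [0.002, 0.768, 0.64, -0.0]
wrist_force: [-1.0, -7.3, 2.8]
opening: -0.001
grasp_force: 3.6
```

```bash
python3 -m handwheel '[[[-1,0.1,0,0,0,0,0],[-1,0.2,0,0,0,0,0],[-1,0.3,0,0,0,0,0]]]';  python3 - <<'E'
from h import *
c=camera('side');save('s2',c)
v,u=np.mgrid[0:384,0:512];k=c['depth'];P=np.stack([(u-c['cx'])/c['fx']*k,(v-c['cy'])/c['fy']*k,k],-1)@c['extrinsics'][:3,:3].T+c['extrinsics'][:3,3]
e=np.array([.1805,.9836]);f=np.array([-.9836,.1805]);D=P[...,:2]-np.array([.517,-.088])
a,b=D@e,D@f
m=(a>.02)&(a<.12)&(b>.028)&(b<.055);print('top z',np.median(P[m][:,2]),m.sum())
E
```

```text
time_s: 6.65
eef_pos: [0.5175, -0.0846, 0.0378]
eef_rot: [0.002, 0.768, 0.64, -0.0]
wrist_force: [-0.2, -7.0, 3.0]
opening: -0.002
grasp_force: 3.6
top z 0.264840524273188 1431
```

```bash
python3 -m handwheel '[[[-1,0.1,0,0,0,0,0],[-1,0.2,0,0,0,0,0]]]';python3 -m handwheel '[[[-1,0.1,0,0,0,0,0],[-1,0.2,0,0,0,0,0]]]'
```

```text
time_s: 6.95
eef_pos: [0.5178, -0.0826, 0.0378]
eef_rot: [0.002, 0.768, 0.64, -0.0]
wrist_force: [-1.5, -6.9, 2.6]
opening: -0.001
grasp_force: 3.5
time_s: 7.2
eef_pos: [0.5181, -0.0801, 0.0375]
eef_rot: [0.002, 0.768, 0.64, 0.0]
wrist_force: [0.1, -4.6, -2.6]
opening: -0.004
grasp_force: 1.7
```

The vertical force flipped from +2.6 to -2.6 N, so it has probably dropped. I'll press on a little further to feel for the stop.

```bash
python3 -m handwheel '[[[-1,0.1,0,0,0,0,0],[-1,0.2,0,0,0,0,0]]]'
```

```text
time_s: 7.45
eef_pos: [0.5181, -0.0783, 0.0373]
eef_rot: [0.002, 0.768, 0.64, -0.0]
wrist_force: [-1.0, -7.5, 3.2]
opening: 0.003
grasp_force: 3.5
```

```bash
python3 -m handwheel '[[[-1,0.1,0,0,0,0,0],[-1,0.2,0,0,0,0,0]]]'
```

```text
time_s: 7.7
eef_pos: [0.5185, -0.0764, 0.0374]
eef_rot: [0.002, 0.768, 0.64, -0.0]
wrist_force: [-1.8, -6.9, 2.7]
opening: -0.005
grasp_force: 3.5
```

```bash
python3 -m handwheel '[[[-1,-2,0,0,0,0,0],[-1,-3.5,0,0,0,0,0],[-1,-3.5,0,-5.5,0,0,0],[-1,-3.5,0,-8,0,0,0],[-1,-3.5,0,-8,0,0,0],[-1,-3.5,0,-8,0,0,0]]]'
python3 - <<'E'
from h import *
o=status.get_obs();print(o['eef_pos'],o['time_s'])
T=np.eye(4);T[:3,:3]=R.from_quat(np.roll(o['eef_rot'],-1)).as_matrix();T[:3,3]=o['eef_pos']
c=camera('wrist');c['extrinsics']=T@c['hand_eye'];save('w2',c)
e=np.array([.1805,.9836]);f=np.array([-.9836,.1805])
def cl(c,N):
    v,u=np.mgrid[0:384,0:512];k=c['depth'];P=np.stack([(u-c['cx'])/c['fx']*k,(v-c['cy'])/c['fy']*k,k],-1)@c['extrinsics'][:3,:3].T+c['extrinsics'][:3,3]
    D=P[...,:2]-np.array([.5185,-.0764]);a,b=D@e,D@f
    for lo,hi in((.014,.04),(.04,.08),(.09,.125)):
        for s in(-1,1):
            m=(a>lo)&(a<hi)&(b*s>.03)&(b*s<.055)&(k>0);print(N,lo,s,np.median(P[m][:,2]).round(4),m.sum())
cl(c,'w')
for n in('scene','side'):
    d=camera(n);save(n+'3',d);cl(d,n)
E
```

```text
time_s: 8.45
eef_pos: [0.5107, -0.1092, 0.1155]
eef_rot: [-0.001, 0.768, 0.64, -0.0]
wrist_force: [-0.4, -0.2, -0.3]
opening: -0.001
grasp_force: 0.0
[ 0.51067488 -0.10922242  0.11547383] 8.45
w 0.014 -1 0.0498 1296
w 0.014 1 0.0498 1293
w 0.04 -1 0.0498 2315
w 0.04 1 0.0498 2318
w 0.09 -1 0.0497 1207
w 0.09 1 0.0498 1199
scene 0.014 -1 0.0502 132
scene 0.014 1 0.4654 216
scene 0.04 -1 0.0504 162
scene 0.04 1 0.0513 100
scene 0.09 -1 0.0506 135
scene 0.09 1 0.0517 70
side 0.014 -1 0.4273 225
side 0.014 1 0.4339 350
side 0.04 -1 0.0515 55
side 0.04 1 0.4324 443
side 0.09 -1 0.0511 103
side 0.09 1 0.0503 181
```

View pics/w2.png

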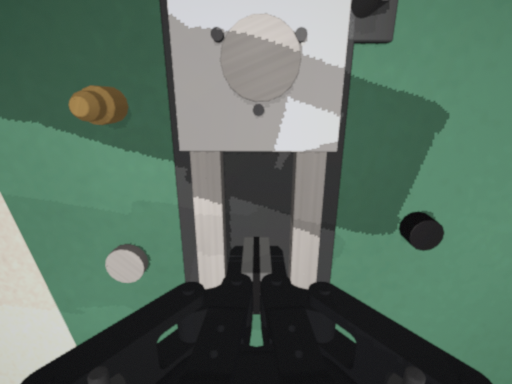

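The carrier top is at z=0.050 at every spot measured, so it is flush and home. The wrist view shows its rear edge at v=151 (u 179–338) and the pins and block undisturbed. Next is the keeper.

Run:
```python
from h import *
c=dict(np.load('pics/w2.npz'))
L=pt(c,179.5,151,.05);Q=pt(c,338,151,.05);print(L,Q)
f=(L-Q)[:2];print(np.linalg.norm(f),np.degrees(np.arctan2(-f[0],f[1])))
th=np.radians(79.6);e=np.array([np.cos(th),np.sin(th)]);f=np.array([-e[1],e[0]])
o=((L+Q)/2)[:2]+.010*e   # track origin (rear face at x=-10)
piv=o+.095*e-.078*f;print('origin',o,'piv',piv)
for p in([.6241,.0712],[.6221,.0748],[.6156,.0237],[.6197,.0214]): d=np.array(p)-o;print(d@e,d@f)
s=status.get_obs();d=s['eef_pos'][:2]-o;print('tcp track',d@e,d@f,s['q'])
a=dict(np.load('pics/scene3.npz'))['frame'][140:230,220:340];cv2.imwrite('pics/c3.png',cv2.resize(a,None,fx=6,fy=6,interpolation=cv2.INTER_CUBIC))
k=dict(np.load('pics/scene3.npz'))
v,u=np.mgrid[0:384,0:512];kk=k['depth'];P=np.stack([(u-k['cx'])/k['fx']*kk,(v-k['cy'])/k['fy']*kk,kk],-1)@k['extrinsics'][:3,:3].T+k['extrinsics'][:3,3]
D=P[...,:2]-piv;m=(np.hypot(D[...,0],D[...,1])<.075)&(P[...,2]>.064)&(P[...,2]<.085);q=P[m];print(m.sum(),[( (x[:2]-o)@e,(x[:2]-o)@f,x[2]) for x in q][:12])
```

```text
[ 0.46360611 -0.05450693  0.05      ] [ 0.5777591  -0.07536651  0.05      ]
0.11604321283470455 79.64439651725573
origin [ 0.5224878  -0.05510101] piv [0.61635569 0.02425779]
0.1425690155994404 -0.0771431130027627
0.1457488346038675 -0.07452610113823391
0.09431495800117484 -0.07735741490025057
0.09279287211383135 -0.08180525196466173
tcp track -0.0552886313754713 0.0021582952717369703 [-4.38286562e-01  2.04299423e-01  1.83521173e+00  7.33615764e-05
  1.10474563e+00 -2.56773054e-01]
78 [(np.float64(0.1458022797812964), np.float64(-0.07115841546181229), np.float64(0.08050258374959418)), (np.float64(0.1458976838069765), np.float64(-0.07393174085990907), np.float64(0.08170550939891708)), (np.float64(0.14815160623621235), np.float64(-0.07532252825293927), np.float64(0.08104264793717297)), (np.float64(0.13859370051246334), np.float64(-0.07314206987537998), np.float64(0.08258021557678064)), (np.float64(0.1405112833106708), np.float64(-0.07473270740180941), np.float64(0.08219947341476397)), (np.float64(0.14045493566325384), np.float64(-0.07758792499341474), np.float64(0.08353250491736353)), (np.float64(0.1460056041679581), np.float64(-0.07686825214223192), np.float64(0.08000533535286336)), (np.float64(0.14654360753804568), np.float64(-0.07934548728963095), np.float64(0.08082361676403527)), (np.float64(0.13564894846304276), np.float64(-0.07521339549797322), np.float64(0.08226399668578965)), (np.float64(0.14054090874618283), np.float64(-0.07488660875849909), np.float64(0.0792826749354606)), (np.float64(0.13961485539809537), np.float64(-0.078301417192877), np.float64(0.081381068874677)), (np.float64(0.14152878831348403), np.float64(-0.07989441578801228), np.float64(0.08100197160320277))]
```

View pics/c3.png

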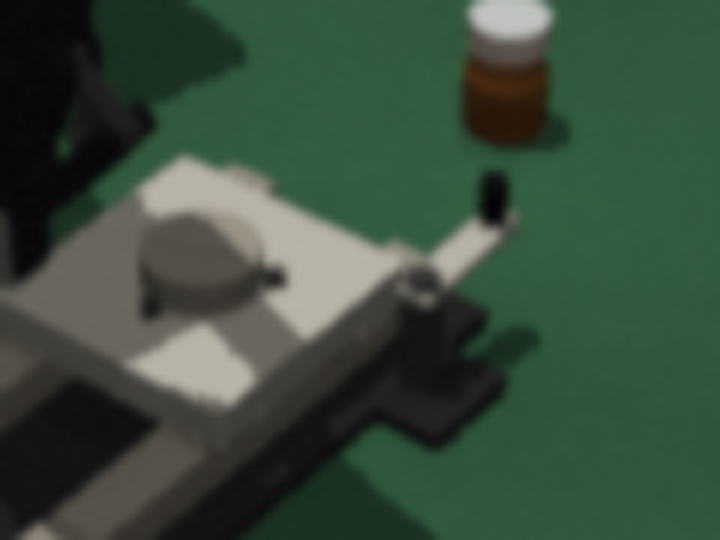

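The crop shows the keeper still open (θ≈0), with the peg at about track (145, -76) and nothing else moved. I'll go to the peg's outboard side at about (145, -103), with the tip at z≈0.067.

```bash
python3 -m handwheel '[[[-1,3,3,-2,0,0,0],[-1,8,6,-2,0,0,0],[-1,13,10.5,-2,0,0,0],[-1,18,10.5,-2,0,0,0],[-1,20,10.5,-2,0,0,0],[-1,20,10.5,1,0,0,0],[-1,20,10.5,4.8,0,0,0],[-1,20,10.5,4.8,0,0,0],[-1,20,10.5,4.8,0,0,0]]]'
python3 - <<'E'
from h import *
s=status.get_obs();o=np.array([.5225,-.0551]);th=np.radians(79.6);e=np.array([np.cos(th),np.sin(th)]);f=np.array([-e[1],e[0]])
t=(s['eef_pos'][:2]-o);t=np.array([t@e,t@f])*1000;print(t)
for a in range(0,100,10):
    A=np.radians(a);u=np.array([np.cos(A),np.sin(A)]);n=np.array([-u[1],u[0]])
    F=np.array([95,-78])+50*u-14*n; g=F-t; print(a,'row',(g[0]/10).round(2),(-g[1]/10).round(2),-a)
E
```

```text
time_s: 9.72
eef_pos: [0.6511, 0.0677, 0.0691]
eef_rot: [0.0, 0.768, 0.64, 0.0]
wrist_force: [0.2, 0.4, 1.4]
opening: -0.001
grasp_force: 0.0
[ 144.00575442 -104.31671825]
0 row 0.1 -1.23 0
10 row 0.27 -2.12 -10
20 row 0.28 -3.03 -20
30 row 0.13 -3.92 -30
40 row -0.17 -4.77 -40
50 row -0.61 -5.56 -50
60 row -1.19 -6.26 -60
70 row -1.87 -6.85 -70
80 row -2.65 -7.31 -80
90 row -3.5 -7.63 -90
```

```bash
python3 -m handwheel '[[[-1,0.1,-0.7,0,0,0,0],[-1,0.1,-1.23,0,0,0,0],[-1,0.27,-2.12,0,0,0,-10],[-1,0.28,-3.03,0,0,0,-20],[-1,0.13,-3.92,0,0,0,-30],[-1,-0.17,-4.77,0,0,0,-40],[-1,-0.61,-5.56,0,0,0,-50],[-1,-1.19,-6.26,0,0,0,-60],[-1,-1.87,-6.85,0,0,0,-70],[-1,-2.65,-7.31,0,0,0,-80]]]'
python3 - <<'E'
from h import *
s=status.get_obs();o=np.array([.5225,-.0551]);th=np.radians(79.6);e=np.array([np.cos(th),np.sin(th)]);f=np.array([-e[1],e[0]])
t=(s['eef_pos'][:2]-o);t=np.array([t@e,t@f])*1000;print(t,s['wrist_force'],s['q'])
c=camera('scene');save('sc5',c)
a=c['frame'][120:240,200:360];cv2.imwrite('pics/c5.png',cv2.resize(a,None,fx=5,fy=5,interpolation=cv2.INTER_CUBIC))
E
```

```text
time_s: 10.98
eef_pos: [0.5737, 0.056, 0.0694]
eef_rot: [0.0, 0.174, 0.985, 0.001]
wrist_force: [-1.2, 3.1, 2.0]
opening: -0.003
grasp_force: 1.4
[118.56047947 -30.31069373] [-1.19965922  3.13316532  2.03756589] [-1.09009607e-01  3.78541575e-01  1.71837204e+00  1.17940856e-03
  1.04378640e+00 -1.33046940e+00]
```

View pics/c5.png

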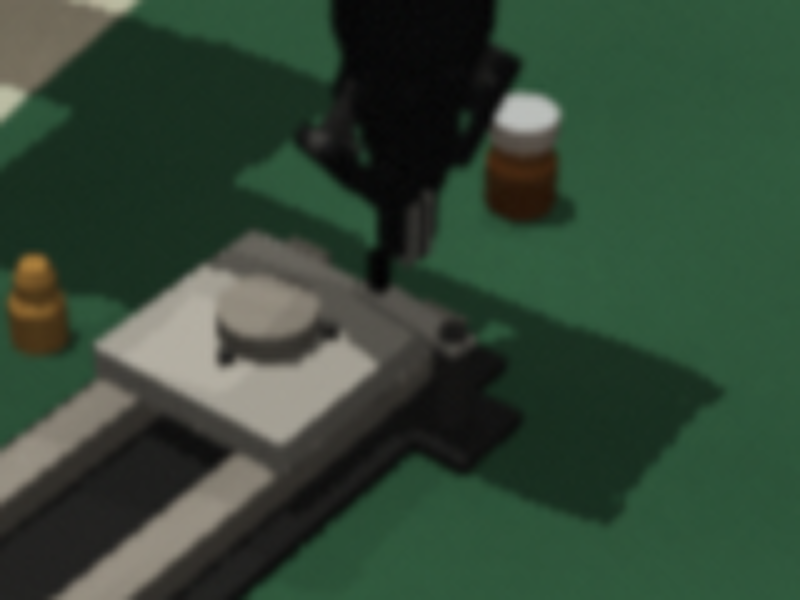

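The keeper is round to about 80°, with the peg at (378,270) and the finger behind it at (415,240). I'll take it on to the stop, watching the force.

```bash
python3 -m handwheel '[[[-1,0.1,-0.45,0,0,0,-5],[-1,0.17,-0.89,0,0,0,-10],[-1,0.17,-0.95,0,0,0,-10]]]'
python3 -m handwheel '[[[-1,0,-0.1,0,0,0,0],[-1,0,-0.2,0,0,0,0]]]'
```

```text
time_s: 11.4
eef_pos: [0.5692, 0.048, 0.0691]
eef_rot: [0.0, 0.092, 0.996, 0.001]
wrist_force: [-0.7, 4.9, 3.0]
opening: 0.002
grasp_force: 3.0
time_s: 11.65
eef_pos: [0.569, 0.0474, 0.0691]
eef_rot: [0.0, 0.093, 0.996, 0.002]
wrist_force: [0.1, 11.8, 3.0]
opening: 0.002
grasp_force: 6.0
```

The force rose to 12 N with almost no motion, so it's at the stop. I'll retract, then check.

```bash
python3 -m handwheel '[[[-1,0,1,0,0,0,0],[-1,0,2.5,0,0,0,0],[-1,0,2.5,-5,0,0,0],[-1,0,2.5,-11,0,0,0],[-1,0,6,-15,0,0,0],[-1,0,10,-15,0,0,0],[-1,0,10,-15,0,0,0]]]'
python3 - <<'E'
from h import *
o=np.array([.5225,-.0551]);th=np.radians(79.6);e=np.array([np.cos(th),np.sin(th)]);f=np.array([-e[1],e[0]])
for n in('side','scene'):
    c=camera(n);save(n+'6',c)
    v,u=np.mgrid[0:384,0:512];k=c['depth'];P=np.stack([(u-c['cx'])/c['fx']*k,(v-c['cy'])/c['fy']*k,k],-1)@c['extrinsics'][:3,:3].T+c['extrinsics'][:3,3]
    D=P[...,:2]-o;a,b=D@e*1000,D@f*1000
    m=(a>80)&(a<125)&(b>-60)&(b<10)&(P[...,2]>.066)&(P[...,2]<.09);print(n,'peg',np.median(a[m]),np.median(b[m]),m.sum())
    m=(a>0)&(a<75)&(abs(b)>32)&(abs(b)<54)&(k>0);print('top',np.median(P[m][:,2]))
x=cv2.imread('pics/side6.png')[150:300,160:360];cv2.imwrite('pics/c6.png',cv2.resize(x,None,fx=4,fy=4,interpolation=cv2.INTER_CUBIC))
E
```

```text
time_s: 12.52
eef_pos: [0.5871, 0.1463, 0.2191]
eef_rot: [0.001, 0.089, 0.996, 0.0]
wrist_force: [0.4, -1.2, 0.8]
opening: -0.004
grasp_force: 0.0
side peg 96.84255995027998 -26.290108301187313 40
top 0.05103574999672339
scene peg 89.10641789612099 -30.51635375573432 38
top 0.05091104848525607
```

View pics/c6.png

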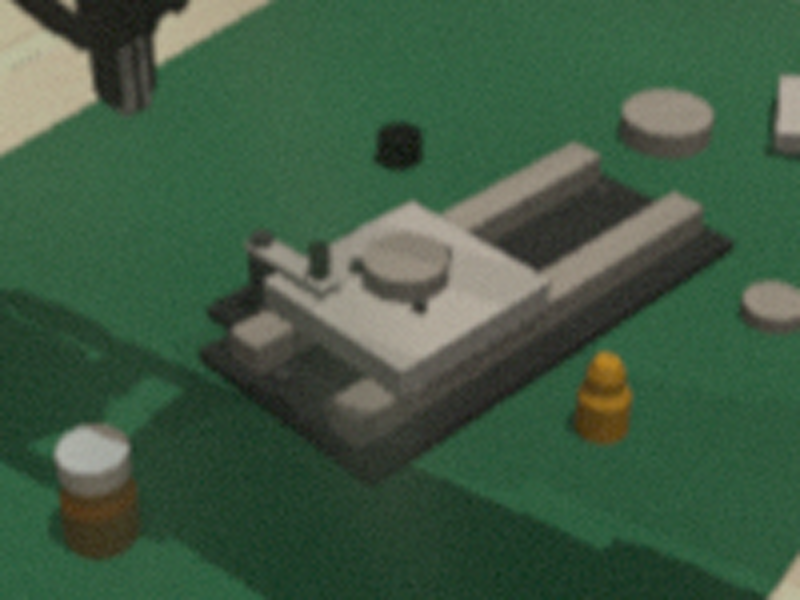

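The crop shows the carrier flush, the keeper across its front edge with the peg at (318,258), the block in place, the bystanders unmoved and the robot clear.

```bash
python3 -c "from bench import ctrl; print(ctrl.hand_in())"
```

```text
the job is handed in; nothing more can be done
None
```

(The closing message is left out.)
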